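# Rehang the lift-off door of the spice cupboard

### The job

The green door of the little spice cupboard has been washed and stands in the draining rack. Lift it out, hang it back by lowering both of its knuckles fully home onto the cupboard's two hinge pins at once (lower it, do not drop it), then swing it shut past its catch. The pins' strap has been shifted sideways by up to a centimetre, so feel for them; work gently: press with no more than 20 N while you find the pins and lower the door, do not slam it, and leave everything else on the worktop where it is.

Things in the scene. Friction and masses are not known exactly. Their poses are not given: they have to be found in the camera images.
- door: Lift-off cupboard door, green framed wooden leaf, loose, 0.14-0.24 kg, starts upright in the rack. Sizes in mm. Origin: middle of the leaf's underside. Axes are the cupboard's when it hangs shut: x through its thickness (-x outer face, +x inner), y along its width, z up. Leaf: x -7 to 7, y -97 to 97, z 0 to 146; centre of mass within 10 of (0, 0, 75).
- top_rail (a point): On the door, x 0, y 0, z 128: middle of its top rail, plain wood 14 mm thick, from z 110 to 146 mm, y -97 to 97: the place to grip, from above. Below it the panel is thinner.
- low_knuckle (a point): On the door, x 0, y -111, z 16 mm: centre of the bore at the low knuckle's lower end. The knuckle is a vertical steel tube, outer diameter 16, bore 9.4, 28 mm long, open at both ends, joined to the leaf's edge. When home, its lower end rests on the low pin's shoulder.
- high_knuckle (a point): On the door, x 0, y -111, z 88 mm: the same point of the high knuckle, a like tube on the same axis.
- free_edge (a point): On the door, x 0, y 97, z 73 mm: middle of the edge away from the knuckles. A steel strike bar for the catch reaches 31 mm inward from the leaf's middle plane at y 43 to 69, z 122. On the outer face a brass knob, 20 mm proud, at y 80, z 80.
- cupboard: Open wooden spice cupboard with jars in it, fixed: 110 deep, 204 wide, 172 mm high. Origin: centre of its underside; x points into it (open front face at x = -55 mm), y to the left seen from its front, z up. The door opens towards the robot; 90 degrees open its y axis points along the cupboard's -x and its outer face looks to the cupboard's -y. Right of y = -133 mm is free space.
- strap_mid (a point): Fixed on the cupboard at x -67, y -111, z 34 mm: where the low shoulder's centre is with the pin strap in mid setting. The dark steel strap on the right stile carries both pins on one vertical axis. It is screwed through slots and set sideways by an unknown amount: the true pin axis lies up to 10 mm to either side in the cupboard's y, same x, fixed, not measured: find it by touch or sight.
- high_mid (a point): Fixed on the cupboard at x -67, y -111, z 106 mm: the same for the high shoulder. Pins are 8 mm steel, rising from round shoulders of 16 mm diameter: low pin 26 mm long (tip z 60), high pin 18 mm (tip z 124), so the low knuckle meets its pin 8 mm before the high one. The last 1.5 mm of each pin taper to 6.6 mm. Door home: its origin at z 18; up to 5 mm sag at the free edge from play.
- catch (a point): Fixed inside the cupboard top at x -48, y 56, z 148 mm: the sprung roller catch. It resists the last 25 mm of the free edge's travel (under 6 N there), then holds the door shut, with the leaf parallel to the front, middle plane at x = -67 mm, against two rubber bumpers at y = 82 mm. Before that the hung door turns freely with slight friction.
- rack: Wooden draining rack, fixed. Origin: centre of its underside. Two rails along its y, tops at z 14 mm, each with seven upright 8 mm dowels, tips at z 84 mm; slots 17 mm wide run along its x. The door stands on the rails in one slot, knuckles towards the rack's +x, with 1.5 mm play each side, so it may lean by up to 0.05 rad.
- tumbler: Bystander: copper tumbler, 67 mm across, 102 mm high. Origin at its base or underside. Leave it alone.
- garlic: Bystander: garlic bulb, 53 mm. Origin at its base or underside. Leave it alone.
- onion: Bystander: brown onion, 78 mm, 85 mm high. Origin at its base or underside. Leave it alone.
- brush: Bystander: grey washing-up brush, 36x269x62 mm. Origin at its base or underside. Leave it alone.
- canister: Bystander: white canister with a wooden lid, 77 mm across, 105 mm high. Origin at its base or underside. Leave it alone.

How it is judged:
On the way, in this order (a step that is already met when the one before it is completed fails the run):
1. the door is lifted off the rack's rails (z of door in the frame of rack above 0.035 m), for 0.2 s.
2. both knuckles are down on their pins, fully home on the shoulders (z of low_knuckle in the frame of cupboard between 0.029 and 0.0375 m and x of low_knuckle in the frame of cupboard between -0.072 and -0.062 m and y of low_knuckle in the frame of cupboard between -0.1245 and -0.0975 m and x of high_knuckle in the frame of cupboard between -0.073 and -0.061 m and y of high_knuckle in the frame of cupboard between -0.126 and -0.096 m and angle between door's own z axis and vertical below 0.06 rad), for 0.3 s.
At the end, for the whole second after the job is handed in: The door hangs at rest with both knuckles home on their pins (low knuckle within about 3.5 mm of its shoulder, its axis within the strap's setting range, door upright within 0.06 rad) and is shut: parallel to the cupboard's front within 0.07 rad, free edge within about 8 mm of the shut position (all of step 2 and x of free_edge in the frame of cupboard between -0.075 and -0.057 m and y of free_edge in the frame of cupboard above 0.05 m and angle between the y axis of door and the y axis of cupboard, either way round below 0.07 rad and linear speed of door below 0.02 m/s and angular speed of door below 0.1 rad/s); the robot touches nothing.
It fails at once if the door is pressed on the pins or the cupboard with more than 20 N before its knuckles are home (low knuckle over 4 mm above its shoulder) (contact force between door and cupboard above 20 N and z of low_knuckle in the frame of cupboard above 0.038 m).
It fails at once if the door is slammed or forced against the cupboard with more than 80 N (contact force between door and cupboard above 80 N).
It fails at once if the door is dropped onto its pins: it falls faster than 0.25 m/s while the low knuckle is between 5 and 26 mm above its shoulder (horizontal distance between low_knuckle and strap_mid below 0.016 m and z of low_knuckle in the frame of cupboard between 0.039 and 0.06 m and linear speed of door above 0.25 m/s).
It fails at once if a bystander is knocked over or shifted by more than 3 cm (distance of any of tumbler, garlic, onion, brush, canister from where it was at the start of the episode above 0.03 m).
It also fails if it takes over 69 s, if anything falls off the work surface, if the arm or the gripper's body presses on something with over 40 N, if the wrist force passes 120 N, or if a joint passes its speed limit or range.

### The arm

A 7-joint arm with a two-finger parallel gripper is mounted at the origin on a cart in front of the work surface, level with it; the furniture and walls round the work are solid. World frame = base frame: x ahead of the robot, y to its left, z up, the work surface at z = 0. Lengths are in m, angles in rad, forces in N, time in s.
With the tool pointing down it reaches from about 0.4 to 0.85 m from the base axis. Payload 6.9 kg.
Tool frame: the origin (TCP) lies midway between the tips of the shut fingers; the grasp point (between the pads) lies behind it (ctrl.pinch_z is the z of the grasp point in the tool frame, in m); z points along the fingers, y is the line along which they close (so a half turn about z gives the same grasp; the last joint's range is limited). The gripper opens to 85 mm and grips with 20 to 120 N. Pads are 22 mm wide; open, the fingers measure 114 mm over their backs; the gripper's body (76 mm by 85 mm) begins 54 mm behind the grasp point. The pads swing forward as they close: fully open they stand 13 mm farther back than shut.
Start: joints at [0.105, 0.507, -0.238, 1.5, 0.126, 1.149, -0.155], TCP at [0.625, -0, 0.231] pointing down, gripper open.
Joint ranges: [-3.08, 3.08], [-0.24, 2.05], [-1.43, 1.35], [0, 2.5], [-1.52, 4.66], [0.17, 1.96], [-2.89, 2.89]. Speed limits (rad/s): [2.39, 2.39, 3.14, 3.14, 3.14, 3.14, 3.14].

### API

Orientations are given as a unit quaternion [w, x, y, z].
In Python, from station import ctrl, get_state, vision, ticket, models gives the robot as it stands. Calls block until the motion is done:
- ctrl.movep(position, orientation): joint-space move of the TCP to a pose.
- ctrl.movel(position, frame=None, max_speed=0.15): straight line of the TCP; frame=None keeps the orientation; max_speed is the mean speed in m/s.
- ctrl.set_joints(angles): joint-space move.
- ctrl.ungrasp() and ctrl.close_gripper(force=None): open the fingers fully, or close them until they stop; force is the grip in N (None keeps the last).
- ctrl.pause(seconds).
- ctrl.ik(position, orientation): joint angles nearest the present ones, or None.
- get_state(): the state.
- vision.grab_frame(name): name is "scene" or "side" or "wrist"; returns (picture, depth): 480x640x3 uint8, blue, green, red; 480x640 float32, m along the optical axis (not along the pixel's ray), 0 where there is no reading.
- vision.camera_info(name): a dict with "mtx" (3x3 intrinsics, pixels), "R" (3x3) and "t" (3): a world point X has camera coordinates R X + t; the wrist camera has in their place "hand_eye" (4x4, takes a point from camera to tool coordinates, whose origin is the TCP and whose axes are the flange's). Camera axes: x right, y down, z forward; pixel columns grow to the right and rows downward; lengths in m; the calibration is good to about 2 mm. A picture is of the moment at which its call begins: read the wrist's pose just before it. camera_info takes no time and is no camera call.
A pose or a line that the arm cannot do raises ctrl.Unreachable and nothing moves.
- ticket.close_job(): hands the job in; it is judged then, once.
Trained networks look in the newest picture that a camera, given by its name, has taken for a name from the list of things; names that differ only in an ending like _2 or _b are one class to them, and where a whole thing is asked for, a point or a joint stands for the part that bears it (a point fixed in the world has none). Each returns a list of dicts, best first, with "p" (0 to 1); they miss things now and then, are a little off and sometimes report something else, mostly with a low value. They report only what shows in the picture. A call takes as long as a camera call.
- models.recognise(camera, target): "point" ([column, row] in pixels, amid what is visible of it).
- models.masks_of(camera, target): "mask" (480x640 bool, what is visible of it) and "point" ([column, row] in pixels, amid what is visible of it).
The state is a dict: "time": time; "qpos": joint angles; "qd": joint speeds; "tau": joint torques, N m; "tcp_pos": TCP position; "eef_rot": TCP orientation; "contact_force": force on the tool from outside, world axes, zero at the start; "wrist_torque": the same for the moment, N m; "width": finger opening in m; "gripper_force": force on a finger pad.
Only numpy, scipy, OpenCV 4.12 (cv2) and the standard library are available. Lean on these libraries where they do the work, as an engineer would, in place of code of your own. Each camera call takes 0.05 s, during which the arm holds its last target. There are 200 camera calls.

## Working session

There is one attempt and no reset: what is moved stays moved. The work goes in short steps, each a Python script; the robot and the scene stay as the last script left them, time stands still between calls to the robot, and variables do not carry over. Pictures are saved under pics/ and viewed, at most 10 in all, crops included, and the job is handed in when it is done.

```bash
ls; mkdir -p pics
cat > h.py <<'E'
import numpy as np, cv2
from station import ctrl,get_state,vision,ticket,models
from scipy.spatial.transform import Rotation as Rn
def q2R(q): return Rn.from_quat([q[1],q[2],q[3],q[0]]).as_matrix()
def R2q(R): x,y,z,w=Rn.from_matrix(R).as_quat(); return [w,x,y,z]
def cloud(cam,d):
    i=vision.camera_info(cam); K=np.array(i["mtx"]); v,u=np.mgrid[:480,:640]
    P=np.stack([(u-K[0,2])/K[0,0]*d,(v-K[1,2])/K[1,1]*d,d],-1)
    if "R" in i: return (P-np.array(i["t"]))@np.array(i["R"])
    s=get_state(); H=np.array(i["hand_eye"]); P=P@H[:3,:3].T+H[:3,3]
    return P@q2R(s["eef_rot"]).T+np.array(s["tcp_pos"])
E
python3 - <<'E'
from h import *
s=get_state(); print(s); print(ctrl.pinch_z)
for c in ("scene","side"):
    im,d=vision.grab_frame(c); cv2.imwrite(f"pics/{c}0.png",im); np.save(f"{c}0.npy",d); P=cloud(c,d)
    for n in ("door","rack","cupboard","tumbler","garlic","onion","brush","canister"):
        for r in models.masks_of(c,n)[:1]:
            m=r["mask"]&(d>0); q=P[m]
            print(c,n,round(r["p"],2),np.round(r["point"]),m.sum(),np.round(np.median(q,0),3),np.round(np.percentile(q,[2,98],axis=0),3).tolist())
            np.save(f"m_{c}_{n}.npy",r["mask"])
E
```

```text
pics
{'time': 0.0, 'qpos': array([ 0.10554137,  0.50835279, -0.23752922,  1.5011073 ,  0.12565382,
        1.14890224, -0.15482065]), 'qd': array([-1.12398360e-03, -3.65524603e-04,  1.60409751e-03,  1.04118684e-03,
        6.96946815e-04,  2.08589632e-04, -2.23025615e-05]), 'tau': array([ 1.19726570e-03, -6.20588279e+01, -2.18696728e+00, -2.49655455e+01,
        1.23123583e-02,  1.21321963e-02,  2.04169703e-05]), 'tcp_pos': array([ 6.24506550e-01, -8.63578024e-05,  2.30429338e-01]), 'eef_rot': array([-6.36470763e-04,  7.07128669e-01,  7.07084329e-01, -6.26654530e-04]), 'contact_force': array([ 0.16413629, -0.27446056,  0.33493018]), 'wrist_torque': array([0.00032355, 0.03893271, 0.05130848]), 'gripper_force': 0.0, 'width': 0.08551360082082171}
-0.0187
scene door 0.7 [358. 218.] 2583 [ 0.51  -0.338  0.101] [[0.418, -0.358, 0.022], [0.622, -0.322, 0.163]]
scene rack 0.63 [346. 245.] 1153 [ 0.483 -0.289  0.018] [[0.444, -0.4, 0.0], [0.588, -0.234, 0.085]]
scene cupboard 0.81 [195. 262.] 7464 [0.687 0.068 0.106] [[0.63, -0.038, 0.018], [0.755, 0.164, 0.174]]
scene tumbler 0.9 [368. 185.]
[... 615 characters left out ...]
22. 274.] 685 [ 0.521 -0.26   0.018] [[0.45, -0.336, 0.005], [0.579, -0.232, 0.086]]
side cupboard 0.89 [232. 316.] 9049 [0.688 0.148 0.119] [[0.626, -0.039, 0.012], [0.759, 0.164, 0.173]]
side tumbler 0.66 [231. 316.] 9213 [0.688 0.147 0.117] [[0.625, -0.046, 0.003], [0.76, 0.164, 0.173]]
side garlic 0.61 [386. 272.] 633 [ 0.358 -0.2    0.047] [[0.321, -0.232, 0.016], [0.39, -0.186, 0.074]]
side onion 0.87 [384. 272.] 627 [ 0.358 -0.2    0.047] [[0.322, -0.23, 0.015], [0.39, -0.186, 0.074]]
side brush 0.41 [320. 208.] 37 [ 0.537 -0.646  0.062] [[0.523, -0.664, 0.053], [0.558, -0.629, 0.067]]
side canister 0.89 [383. 398.] 2763 [0.419 0.283 0.069] [[0.382, 0.226, 0.003], [0.452, 0.295, 0.1]]
```

View pics/scene0.png

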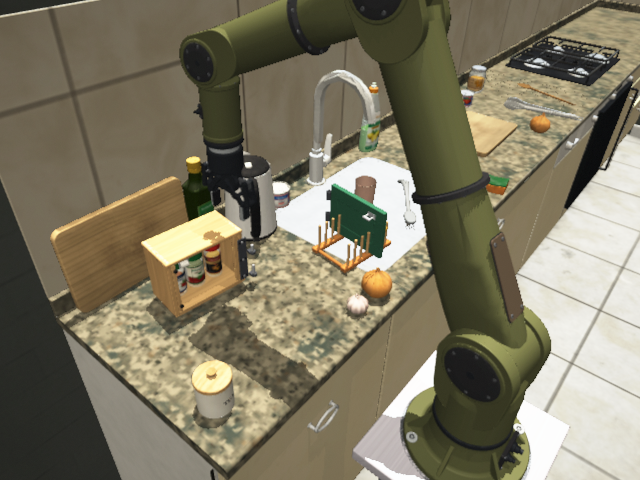

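View pics/side0.png

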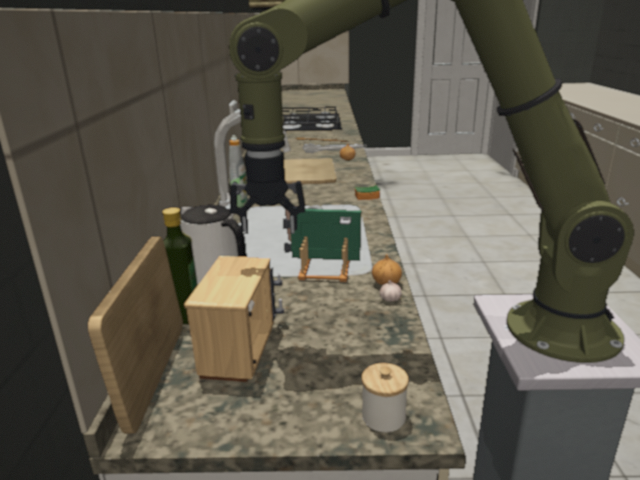

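Run:
```python
from h import *
for c in ("scene","side"):
    d=np.load(f"{c}0.npy");P=cloud(c,d);i=vision.camera_info(c);print(c,-np.array(i["R"]).T@i["t"])
    m=np.load(f"m_{c}_door.npy")&(d>0)
    q=P[m]; t=q[(q[:,2]>.153)&(q[:,2]<.17)]
    print("toprail n",len(t), np.round(np.percentile(t,[0,2,50,98,100],axis=0),4).tolist())
    f=np.polyfit(t[:,0],t[:,1],1); print("line",f, "zmax",np.percentile(q[:,2],99))
    t=t[t[:,2]>.158]; print("top surf", np.round([t.min(0),np.median(t,0),t.max(0)],4).tolist())
    for lo,hi in ((.03,.06),(.06,.09),(.09,.12),(.13,.155)):
        t=q[(q[:,2]>lo)&(q[:,2]<hi)]; print(lo,np.round(np.polyfit(t[:,0],t[:,1],1),4),np.round([t[:,0].min(),t[:,0].max()],4))
    m=np.load(f"m_{c}_cupboard.npy")&(d>0); q=P[m]
    t=q[(q[:,2]>.169)&(q[:,2]<.178)].astype(np.float32); r=cv2.minAreaRect(t[:,:2]*1000); print("cup top",r,cv2.boxPoints(r).tolist(),np.median(t[:,2]))
```

```text
scene [-0.12277324  0.62645088  0.89000774]
toprail n 346 [[0.4172, -0.3623, 0.1531], [0.4203, -0.359, 0.1533], [0.5074, -0.3401, 0.1605], [0.6048, -0.3249, 0.1648], [0.609, -0.3205, 0.1666]]
line [-0.13691535 -0.270599  ] zmax 0.16372848965409356
top surf [[0.4172, -0.3623, 0.158], [0.5114, -0.3415, 0.1613], [0.6085, -0.3223, 0.1666]]
0.03 [-0.1601 -0.2582] [0.4161 0.6323]
0.06 [-0.1611 -0.2576] [0.416 0.624]
0.09 [-0.1196 -0.2779] [0.4166 0.6264]
0.13 [-0.1518 -0.2584] [0.4169 0.6282]
cup top ((699.874755859375, 60.77760696411133), (202.7864990234375, 116.71537017822266), 81.95693969726562) [[627.9044799804688, -31.45301055908203], [743.4717407226562, -47.78350830078125], [771.8450317382812, 153.0082244873047], [656.2777709960938, 169.33871459960938]] 0.17155233
side [0.51410141 0.9470969  0.63943481]
toprail n 286 [[0.4138, -0.3536, 0.153], [0.4165, -0.3498, 0.1534], [0.4877, -0.3375, 0.1599], [0.5602, -0.3235, 0.1646], [0.5738, -0.3214, 0.1651]]
line [-0.1311714  -0.27325363] zmax 0.16361622056486103
top surf [[0.4139, -0.3536, 0.158], [0.485, -0.3383, 0.1621], [0.5628, -0.3217, 0.1651]]
0.03 [-0.1507 -0.2632] [0.4119 0.6259]
0.06 [-0.1365 -0.2707] [0.412  0.6197]
0.09 [-0.1417 -0.2682] [0.4125 0.6249]
0.13 [-0.1603 -0.2562] [0.4135 0.6239]
cup top ((696.9446411132812, 58.4794921875), (208.14117431640625, 114.69857025146484), 82.2357406616211) [[626.0614013671875, -36.889259338378906], [739.70849609375, -52.3847541809082], [767.827880859375, 153.84823608398438], [654.1807861328125, 169.34373474121094]] 0.17165706
```

The scene view shows the rack and green door at about (355,220), with the strike bar towards the robot and the knuckles far away. The cupboard is at (195,260) with its dark pin strap at about (245,260). The side view agrees. Door yaw is about 1.42, nearly the same as hanging 90° open. Next I'll look with the wrist camera.

Run:
```python
from h import *
s=get_state(); H=np.array(vision.camera_info("wrist")["hand_eye"]); print(np.round(H,3)); print(np.array(vision.camera_info("wrist")["mtx"]))
a=-0.142
# tool y axis across door thickness / cupboard y ; tool z down
for sg in (1,-1):
    y=np.array([-np.sin(a),np.cos(a),0])*sg; z=np.array([0,0,-1.]); x=np.cross(y,z); R=np.stack([x,y,z],1)
    for p in ([.49,-.09,.30],[.513,-.34,.20],[.506,-.03,.17]):
        print(sg,p,ctrl.ik(p,R2q(R)), "cam",np.round(R@H[:3,3]+p,3),np.round(R@H[:3,2],2))
im,d=vision.grab_frame("wrist"); cv2.imwrite("pics/w0.png",im)
im,_=vision.grab_frame("scene"); cv2.imwrite("pics/s_crop.png",cv2.resize(im[210:310,190:290],(600,600),interpolation=cv2.INTER_CUBIC))
```

```text
[[-0.001 -0.957 -0.289  0.074]
 [ 1.    -0.001 -0.001  0.   ]
 [ 0.001 -0.289  0.957 -0.144]
 [ 0.     0.     0.     1.   ]]
[[351.40716619   0.         329.13779031]
 [  0.         351.40716619 237.45802205]
 [  0.           0.           1.        ]]
1 [0.49, -0.09, 0.3] [ 0.58372062  0.28743335 -0.60682003  1.70152047  0.17386457  1.20692346
  1.36274489] cam [ 0.417 -0.08   0.444] [ 0.29 -0.04 -0.96]
1 [0.513, -0.34, 0.2] [ 0.88202223  0.55430534 -0.5556394   1.57129336  0.31569931  1.10672495
  1.67991708] cam [ 0.44  -0.33   0.344] [ 0.29 -0.04 -0.96]
1 [0.506, -0.03, 0.17] [ 0.43131388  0.43237754 -0.60258851  1.89347334  0.30604544  0.90798666
  1.10974156] cam [ 0.433 -0.02   0.314] [ 0.29 -0.04 -0.96]
-1 [0.49, -0.09, 0.3] [-0.01063987  0.25568133  0.18899058  1.70861056 -0.05136457  1.18212549
 -1.52097132] cam [ 0.563 -0.1    0.444] [-0.29  0.04 -0.96]
-1 [0.513, -0.34, 0.2] [ 0.40970397  0.52113045  0.22040182  1.57805784 -0.12535796  1.05629343
 -1.04924735] cam [ 0.586 -0.35   0.344] [-0.29  0.04 -0.96]
-1 [0.506, -0.03, 0.17] [-0.12364022  0.39257301  0.18941951  1.90038252 -0.09542228  0.85723285
 -1.59855607] cam [ 0.579 -0.04   0.314] [-0.29  0.04 -0.96]
```

View pics/w0.png

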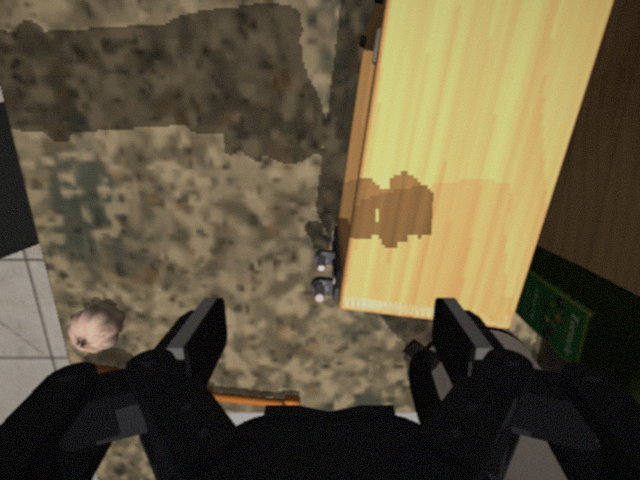

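The wrist view shows both pins from above: the low one at about (320,267) and the high one at about (319,297), beside the cupboard's right stile. I'll measure them with the carrying orientation, then view the door.

```bash
cat >> h.py <<'E'
def Rt(a,sg=-1):
    y=np.array([-np.sin(a),np.cos(a),0])*sg; z=np.array([0,0,-1.]); return np.stack([np.cross(y,z),y,z],1)
def ray_at(s,px,z):
    i=vision.camera_info("wrist");K=np.array(i["mtx"]);H=np.array(i["hand_eye"]);R=q2R(s["eef_rot"])
    o=R@H[:3,3]+s["tcp_pos"]; v=R@H[:3,:3]@np.array([(px[0]-K[0,2])/K[0,0],(px[1]-K[1,2])/K[1,1],1.])
    return o+v*(z-o[2])/v[2]
def proj(s,X):
    i=vision.camera_info("wrist");K=np.array(i["mtx"]);H=np.array(i["hand_eye"]);R=q2R(s["eef_rot"])
    p=H[:3,:3].T@(R.T@(np.array(X)-s["tcp_pos"])-H[:3,3]); return (K@p)[:2]/p[2]
E
python3 - <<'E'
from h import *
s=get_state()
for px,z in (((319,297),.124),((320,267),.06)): print(np.round(ray_at(s,px,z),4))
R=Rt(-0.142); ctrl.movep([.506,-.05,.24],R2q(R)); s=get_state(); print(s["time"],s["tcp_pos"])
im,d=vision.grab_frame("wrist"); cv2.imwrite("pics/w1.png",im); np.save("w1.npy",d)
c=proj(s,[.616,-.041,.10]); print("pred",c)
P=cloud("wrist",d); t=P[(P[...,2]>.165)&(P[...,2]<.18)&(P[...,0]>.6)]; print(len(t),np.round([t.min(0),t.max(0)],3))
x,y=np.clip(c.astype(int)-60,0,[520,360]); print("crop",x,y); cv2.imwrite("pics/w1c.png",cv2.resize(im[y:y+120,x:x+120],(600,600),interpolation=cv2.INTER_CUBIC))
ctrl.movep([.512,-.30,.27],R2q(R)); s=get_state(); print(s["time"],s["tcp_pos"])
im,d=vision.grab_frame("wrist"); cv2.imwrite("pics/w2.png",im); P=cloud("wrist",d)
r=models.masks_of("wrist","door"); m=r[0]["mask"]&(d>0); q=P[m]; print(r[0]["p"],m.sum())
t=q[(q[:,2]>.155)&(q[:,2]<.166)]; print(len(t),np.round(np.median(t,0),4),cv2.minAreaRect((t[:,:2]*1000).astype(np.float32)),np.polyfit(t[:,0],t[:,1],1))
E
```

```text
[ 0.6168 -0.0508  0.124 ]
[ 0.6159 -0.0508  0.06  ]
2.2917 [ 0.50636419 -0.04971801  0.24005326]
pred [297.14824698  84.02533169]
12012 [[ 0.63  -0.039  0.165]
 [ 0.668  0.115  0.176]]
crop 237 24
3.3333 [ 0.51269961 -0.29802335  0.2695984 ]
0.73 10306
5306 [ 0.5281 -0.3463  0.1639] ((511.99652099609375, -345.1304931640625), (14.53665542602539, 194.16481018066406), 82.21855926513672) [-0.13545143 -0.27505511]
```

View pics/w1c.png

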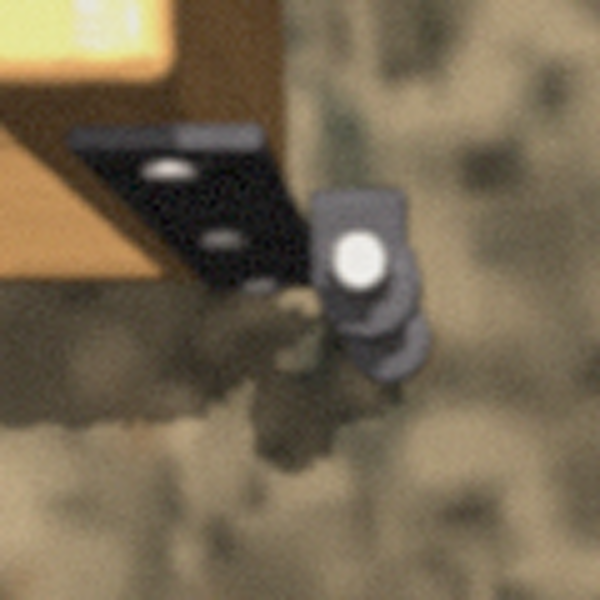

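View pics/w2.png

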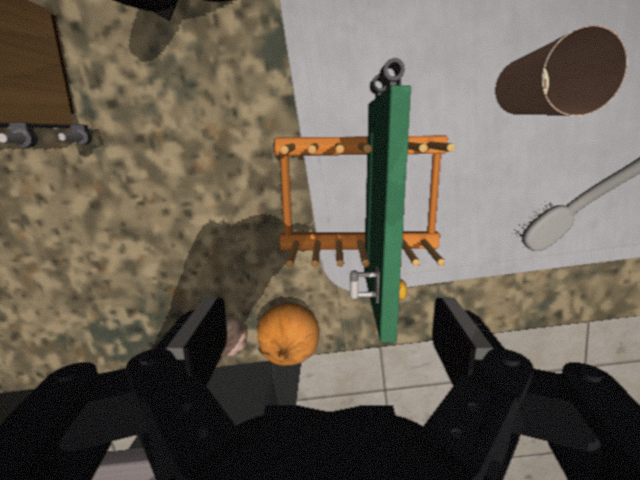

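The crop shows the high pin tip at full-frame (308.6,76), with the shoulder stack below it. The door view shows the top rail along columns 385–405, the knuckle tubes at (394,70) and (378,85), and the strike bar at (362,284). Now I'll grasp and lift.

Run:
```python
from h import *
s0={"tcp_pos":np.array([.50636419,-.04971801,.24005326]),"eef_rot":R2q(Rt(-.142))}
print("high pin",ray_at(s0,(308.6,76.0),.124))
R=Rt(-.1357); q=R2q(R); g=np.array([.512,-.3451,.126])
ctrl.movep(g+[0,0,.085],q); ctrl.movel(g,max_speed=.12); 
s=get_state(); print(s["time"],s["tcp_pos"],s["contact_force"])
ctrl.close_gripper(100); s=get_state(); print(s["width"],s["gripper_force"],s["contact_force"],s["wrist_torque"])
ctrl.movel(g+[0,0,.03],max_speed=.06); ctrl.movel(g+[0,0,.115],max_speed=.15); ctrl.pause(.3)
s=get_state(); print(s["time"],s["tcp_pos"],s["eef_rot"],s["contact_force"],s["wrist_torque"],s["width"])
im,d=vision.grab_frame("wrist"); cv2.imwrite("pics/w3.png",im); np.save("w3.npy",d)
o=np.array([.512,-.3451]); yd=np.array([-np.cos(.1357),np.sin(.1357)])
for z in (116,146): print(z,proj(s,[*(o-yd*.111),g[2]-.109+.115+z/1000]))
cv2.imwrite("pics/w3c.png",cv2.resize(im[0:160,260:420],(800,800),interpolation=cv2.INTER_CUBIC)[:600])
```

```text
high pin [ 0.61667916 -0.0513297   0.124     ]
4.6917 [ 0.51261289 -0.34530692  0.12701864] [-0.97534285 -0.21604434  0.32453356]
0.012807262780393434 97.53499746322632 [-0.16692883 -1.09117506  2.80722996] [-0.07858124  0.10621509 -0.04785757]
7.0167 [ 0.51177174 -0.34493546  0.24020441] [-2.77463760e-04  9.97698965e-01 -6.77962309e-02 -6.07183108e-04] [-0.02674196 -0.44272725 -2.13525591] [-0.03718921 -0.02729754 -0.00538395] 0.012546093632037991
116 [330.0744647   14.65069306]
146 [330.40340183 -22.42551184]
```

View pics/w3c.png

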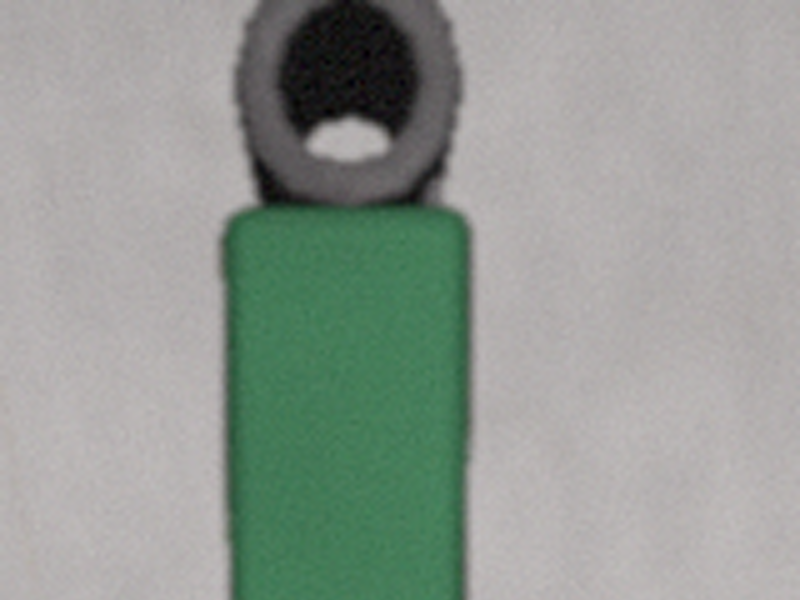

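In the crop the high knuckle's bore is centred at about (329.8,16), within 1.4 px of the prediction, so the grasp is as planned. Next I'll move to a staging pose, slide in above the pins and feel down.

```bash
cat >> h.py <<'E'
def F(n=3):
    a=[]
    for _ in range(n): a.append(get_state()["contact_force"]); ctrl.pause(.02)
    return np.mean(a,0)
def down(xy,z,zstop,F0,lim=4.,step=.001,comply=0.0,v=.03,log=True):
    """lower in steps until force rises or zstop; returns xy,z,dF"""
    xy=np.array(xy,float); dF=np.zeros(3)
    while z>zstop:
        z-=step; ctrl.movel([*xy,z],max_speed=v); dF=F(2)-F0
        if log: print(round(get_state()["time"],1),np.round(xy,4),round(z,4),np.round(dF,1),np.round(get_state()["wrist_torque"],2))
        if dF[2]>lim or np.hypot(dF[0],dF[1])>8: break
        xy=xy+comply*dF[:2]
    return xy,z,dF
E
python3 - <<'E'
from h import *
s=get_state(); R=q2R(s["eef_rot"])
K=ray_at(s,(329.8,16.),.2462); off=K[:2]-s["tcp_pos"][:2]; print("K",K,"off",off)
pin=np.array([.6165,-.0511]); xy=pin-off; np.save("plan.npy",np.r_[xy,off]); print("xy",xy)
q=R2q(Rt(-.1357))
ctrl.movep([xy[0],xy[1]-.05,.235],q); ctrl.movel([xy[0],xy[1]-.05,.163],max_speed=.12); ctrl.pause(.3)
F0=F(5); np.save("F0.npy",F0); print("F0",F0,get_state()["tcp_pos"])
ctrl.movel([xy[0],xy[1],.163],max_speed=.06); ctrl.pause(.2); s=get_state(); print(s["time"],s["tcp_pos"],F()-F0,s["wrist_torque"])
im,d=vision.grab_frame("wrist"); cv2.imwrite("pics/w4.png",im)
im,d=vision.grab_frame("scene"); cv2.imwrite("pics/s4.png",cv2.resize(im[180:300,180:340],(800,600),interpolation=cv2.INTER_CUBIC))
E
```

```text
K [ 0.62218552 -0.36010464  0.2462    ] off [ 0.11036515 -0.01512141]
xy [ 0.50613485 -0.03597859]
F0 [-0.11576604  0.02173553 -2.18673862] [ 0.5062888  -0.08594512  0.16335017]
10.4 [ 0.50612189 -0.03645625  0.16300116] [ 0.45058045 -0.01726956  0.22904536] [-0.01121917  0.02567977 -0.048915  ]
```

View pics/s4.png

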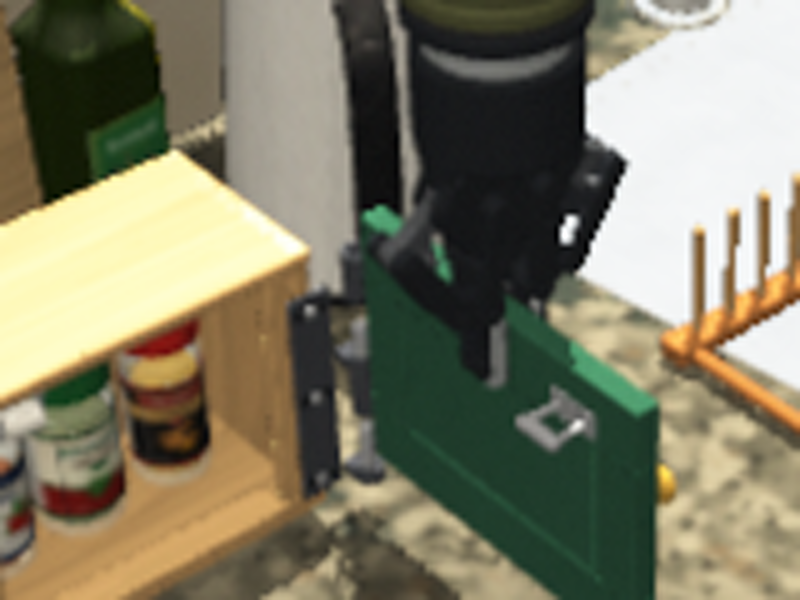

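The door is in hand with both knuckles hovering over the pins, at about (352,270) and (360,370) in the crop. Now I'll feel down.

Run:
```python
from h import *
F0=np.load("F0.npy"); xy=np.load("plan.npy")[:2]
print(down(xy,.163,.148,F0,lim=3.5))
```

```text
10.8 [ 0.5061 -0.036 ] 0.162 [ 0.2 -0.3 -0.1] [-0.02 -0.    0.01]
11.1 [ 0.5061 -0.036 ] 0.161 [-0.3 -0.   0. ] [0.07 0.03 0.  ]
11.4 [ 0.5061 -0.036 ] 0.16 [ 0.5 -0.1  0.1] [0.05 0.01 0.  ]
11.7 [ 0.5061 -0.036 ] 0.159 [ 0.  -0.   0.2] [-0.01 -0.02  0.02]
12.0 [ 0.5061 -0.036 ] 0.158 [ 0.2 -0.2  0.4] [0.01 0.05 0.04]
12.2 [ 0.5061 -0.036 ] 0.157 [ 0.1 -0.6  0.4] [-0.02 -0.03  0.02]
12.5 [ 0.5061 -0.036 ] 0.156 [0.4 0.2 0.2] [-0.01  0.01 -0.06]
12.8 [ 0.5061 -0.036 ] 0.155 [ 0.5 -0.5  0.2] [0.02 0.02 0.  ]
13.1 [ 0.5061 -0.036 ] 0.154 [ 0.5 -0.8  0.8] [-0.01  0.04 -0.01]
13.4 [ 0.5061 -0.036 ] 0.153 [ 0.1  0.3 -0. ] [-0.03 -0.04 -0.03]
13.7 [ 0.5061 -0.036 ] 0.152 [-0.7 -0.2 -0. ] [-0.01 -0.01 -0.02]
13.9 [ 0.5061 -0.036 ] 0.151 [-0.2 -0.1  0.1] [-0.01 -0.02 -0.  ]
14.2 [ 0.5061 -0.036 ] 0.15 [ 0.3 -1.   0.1] [ 0.01 -0.06  0.03]
14.5 [ 0.5061 -0.036 ] 0.149 [ 0.  -0.5  0.2] [-0.01 -0.05 -0.03]
14.8 [ 0.5061 -0.036 ] 0.148 [ 0.3 -0.5  0.1] [-0.01 -0.06  0.03]
(array([ 0.50613485, -0.03597859]), 0.148, array([ 0.32978006, -0.4530723 ,  0.06910345]))
```

Run:
```python
from h import *
F0=np.load("F0.npy"); xy=np.load("plan.npy")[:2]
print(down(xy,.148,.122,F0,lim=4,comply=1e-4)); print(get_state()["tcp_pos"])
```

```text
15.1 [ 0.5061 -0.036 ] 0.147 [ 0.4 -0.3 -0.7] [-0.01 -0.07 -0.08]
15.4 [ 0.5062 -0.036 ] 0.146 [ 0.5 -0.2 -0.2] [ 0.02 -0.04  0.08]
15.7 [ 0.5062 -0.036 ] 0.145 [ 0.4 -0.4 -0.3] [-0.04  0.02  0.01]
15.9 [ 0.5063 -0.0361] 0.144 [ 0.3 -0.  -0. ] [0.02 0.02 0.01]
16.2 [ 0.5063 -0.0361] 0.143 [0.7 0.2 0. ] [-0.01  0.05  0.04]
16.5 [ 0.5064 -0.0361] 0.142 [ 0.3 -0.3 -0.5] [ 0.01 -0.05  0.04]
16.8 [ 0.5064 -0.0361] 0.141 [0.5 0.2 0.3] [ 0.01  0.   -0.04]
17.1 [ 0.5065 -0.0361] 0.14 [-0.3 -0.3  0.4] [ 0.    0.04 -0.  ]
17.4 [ 0.5064 -0.0361] 0.139 [-0.1  0.3  0.5] [ 0.01 -0.    0.06]
17.6 [ 0.5064 -0.0361] 0.138 [ 0.5  0.2 -0.1] [0.05 0.02 0.  ]
17.9 [ 0.5065 -0.0361] 0.137 [-0.1 -0.4  0.1] [ 0.04 -0.03  0.  ]
18.2 [ 0.5065 -0.0361] 0.136 [-0.2 -0.5  0.1] [ 0.01 -0.05 -0.  ]
18.5 [ 0.5064 -0.0361] 0.135 [ 0.5 -0.1  0.3] [-0.08  0.03 -0.  ]
18.8 [ 0.5065 -0.0362] 0.134 [ 0.4  0.2 -0.4] [-0.01  0.02 -0.05]
19.1 [ 0.5065 -0.0361] 0.133 [ 0.  -0.8  0.5] [-0.   -0.03  0.01]
19.3 [ 0.5065 -0.0362] 0.132 [-0.7  0.2 -0.1] [-0.02  0.01  0.04]
19.6 [ 0.5065 -0.0362] 0.131 [-0.3 -0.1 -0.2] [-0.01  0.02  0.02]
19.9 [ 0.5064 -0.0362] 0.13 [0.  0.1 0.3] [-0.05  0.01  0.02]
20.2 [ 0.5064 -0.0362] 0.129 [ 0.3  0.2 -0.1] [-0.03  0.03  0.04]
20.5 [ 0.5065 -0.0362] 0.128 [ 0.1 -0.1  0.2] [ 0.01  0.   -0.04]
20.8 [ 0.5065 -0.0362] 0.127 [ 0.4 -0.2  1.3] [-0.04 -0.03  0.01]
21.0 [ 0.5065 -0.0362] 0.126 [-3.   0.3  7. ] [-0.03  0.03 -0.01]
(array([ 0.50651179, -0.03619091]), 0.12599999999999997, array([-3.02213911,  0.30016724,  6.9520547 ]))
[ 0.50653415 -0.03620658  0.12646468]
```

Contact came at z 0.126, about 2 mm below where home was predicted. I'll check home, release and look.

Run:
```python
from h import *
s=get_state(); p=np.array(s["tcp_pos"]); ctrl.movel([p[0],p[1],.1268],max_speed=.03); print(F()-np.load("F0.npy"))
ctrl.pause(.3); ctrl.ungrasp(); ctrl.pause(.2); print(get_state()["time"],F())
ctrl.movel([p[0],p[1],.225],max_speed=.12)
q=R2q(Rt(-.14+np.pi/2,1)); u=np.array([-.990,.1395]); n=np.array([-.1395,-.990]); P=np.array([.6169,-.0513])
st=P+.156*u+.07*n; print("stage",st,ctrl.ik([*st,.225],q))
ctrl.movep([*st,.225],q); ctrl.close_gripper(40); print(get_state()["time"])
for c in ("scene","side"):
    im,d=vision.grab_frame(c); cl=cloud(c,d); r=models.masks_of(c,"door")
    if r:
        k=cl[r[0]["mask"]&(d>0)]; t=k[(k[:,2]>.13)&(k[:,2]<.17)&(k[:,0]<.61)]; f=np.polyfit(t[:,0],t[:,1],1)
        print(c,r[0]["p"],len(k),"slope",f,"zmax",np.percentile(k[:,2],[50,98]), "y at .5", np.polyval(f,.5))
    cv2.imwrite(f"pics/{c}5.png",im)
    if c=="scene": cv2.imwrite("pics/s5.png",cv2.resize(im[180:300,180:340],(800,600),interpolation=cv2.INTER_CUBIC))
```

```text
[-0.79618211  0.19234045  4.21327634]
22.5333 [ 0.09734873 -0.48604494 -0.09947348]
stage [ 0.452695 -0.098838] [-0.31602469  0.31062045  0.63924697  1.92289991 -0.22165896  0.9780786
 -2.85644391]
25.4833
scene 0.7 3001 slope [-0.14956169  0.04693326] zmax [0.09902394 0.16299697] y at .5 -0.02784758397654334
side 0.63 5496 slope [-0.14991595  0.04681492] zmax [0.09374215 0.16172878] y at .5 -0.028143059871435193
```

View pics/s5.png

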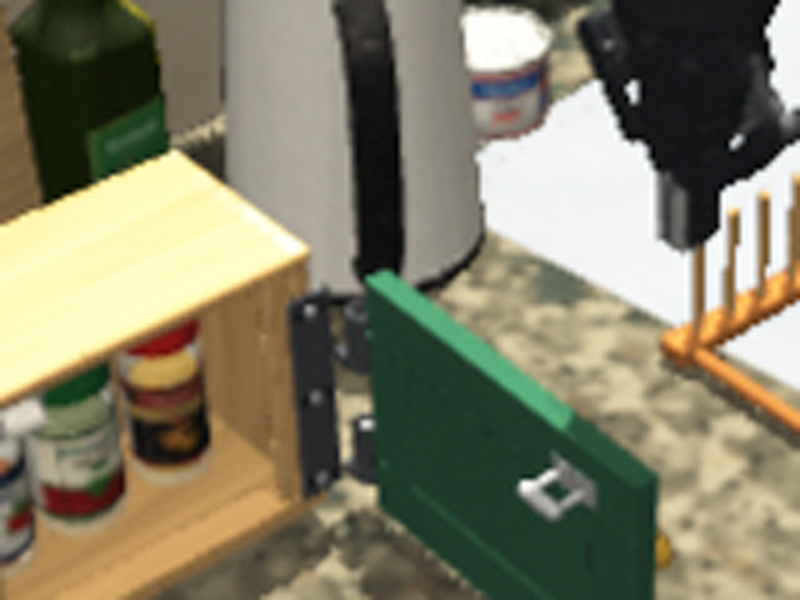

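The door hangs upright with both knuckles on their shoulders (crop (352,335) and (365,445)), about 90° open. Now I'll push it shut along an arc.

```bash
cat > push.py <<'E'
from h import *
a=-.14; xc=np.array([np.cos(a),np.sin(a)]); yc=np.array([-np.sin(a),np.cos(a)]); P=np.array([.6169,-.0513])
def pose(deg,d,r=.156):
    t=np.radians(deg); u=np.cos(t)*yc-np.sin(t)*xc; n=-np.cos(t)*xc-np.sin(t)*yc
    return P+r*u+d*n, R2q(Rt(a+t,1))
def go(deg,d,z=.13,v=.06):
    p,q=pose(deg,d); ctrl.movel([*p,z],q,max_speed=v)
E
python3 - <<'E'
from push import *
go(90,.07,v=.12); ctrl.pause(.2); F0=F(5); np.save("F0b.npy",F0)
go(90,.022)
for deg in list(range(82,9,-8)):
    go(deg,.020,v=.07); f=F(1)-F0; print(deg,round(get_state()["time"],1),np.round(f,1),np.round(get_state()["qpos"][6],2))
    if np.linalg.norm(f)>12: print("stop");break
im,_=vision.grab_frame("scene"); cv2.imwrite("pics/s6.png",im[130:370,120:440])
E
```

```text
82 28.4 [ 0.4 -0.1 -0.4] -2.87
74 28.9 [0.4 0.6 0.2] -2.88
66 29.3 [ 0.6 -0.7  0.5] -2.88Traceback (most recent call last):
  File "<stdin>", line 5, in <module>
  File "push.py", line 7, in go
    p,q=pose(deg,d); ctrl.movel([*p,z],q,max_speed=v)
                     ~~~~~~~~~~^^^^^^^^^^^^^^^^^^^^^^
station.Unreachable: the arm cannot follow that straight line within its joint ranges
```

```bash
sed -i 's/Rt(a+t,1)/Rt(a+t,-1)/' push.py
python3 - <<'E'
from push import *
p=get_state()["tcp_pos"]; 
s,_=pose(66,.06); ctrl.movel([*s,.13],max_speed=.12); ctrl.movel([*s,.23],max_speed=.2)
for c in ("scene","side"):
    im,d=vision.grab_frame(c); cl=cloud(c,d); r=models.masks_of(c,"door")
    if r:
        k=cl[r[0]["mask"]&(d>0)]; k=k[(k[:,2]>.04)&(k[:,2]<.165)].astype(np.float32)
        dd=cv2.fitLine(k[:,:2],cv2.DIST_HUBER,0,.01,.01).ravel(); u=dd[:2]; u=u*np.sign(u@(yc-xc)); print(c,r[0]["p"],len(k),"open deg",np.degrees(np.arctan2(-u@xc,u@yc)),np.percentile(k[:,2],98))
s,q=pose(66,.06); print(ctrl.ik([*s,.23],q)); e,qe=pose(0,.018); print(ctrl.ik([*e,.13],qe))
ctrl.movep([*s,.23],q); print(get_state()["qpos"],get_state()["time"])
E
```

```text
Traceback (most recent call last):
station.Unreachable: the arm cannot follow that straight line within its joint ranges
```

Run:
```python
from push import *
for deg,d in ((74,.022),(82,.03),(90,.05)):
    p,_=pose(deg,d); t=np.radians(deg); ctrl.movel([*p,.13],R2q(Rt(a+t,1)),max_speed=.12)
ctrl.movel([*p,.23],max_speed=.2)
for c in ("scene","side"):
    im,d=vision.grab_frame(c); cl=cloud(c,d); r=models.masks_of(c,"door")
    if r:
        k=cl[r[0]["mask"]&(d>0)]; k=k[(k[:,2]>.04)&(k[:,2]<.165)].astype(np.float32)
        dd=cv2.fitLine(k[:,:2],cv2.DIST_HUBER,0,.01,.01).ravel(); u=dd[:2]; u=u*np.sign(u@(yc-xc)); print(c,r[0]["p"],len(k),"open deg",np.degrees(np.arctan2(-u@xc,u@yc)),np.percentile(k[:,2],98))
s,q=pose(66,.06); print(ctrl.ik([*s,.23],q)); e,qe=pose(0,.018); print(ctrl.ik([*e,.13],qe))
ctrl.movep([*s,.23],q); print(get_state()["qpos"],get_state()["time"])
```

```text
scene 0.59 1403 open deg 68.97059059670106 0.16365588
side 0.58 4573 open deg 67.2946227382501 0.1623083
[-0.36672961  0.2632749   0.45874075  1.93568603 -0.13984081  0.97335878
 -0.4016248 ]
[-0.53611438  0.66439988  0.56685998  1.6291852  -0.41299566  0.97011642
 -1.53956197]
[-0.36669846  0.26362334  0.45922744  1.9358036  -0.14001356  0.9733813
 -0.4023992 ] 33.7083
```

Run:
```python
from push import *
go(66,.06,z=.13,v=.12); ctrl.pause(.2); F0=F(5); np.save("F0b.npy",F0)
for deg in list(range(66,11,-6)):
    go(deg,.020,v=.06); f=F(1)-F0; print(deg,round(get_state()["time"],1),np.round(f,1),np.round(get_state()["qpos"][6],2))
    if np.linalg.norm(f)>12: print("stop");break
im,_=vision.grab_frame("scene"); cv2.imwrite("pics/s6.png",im[130:370,120:440])
```

```text
66 35.8 [ 0.1 -1.   0.7] -0.37
60 36.2 [-0.1 -1.1  0.9] -0.48
54 36.7 [-0.2 -1.2  1.4] -0.59
48 37.1 [-0.9 -0.8  0.6] -0.7
42 37.6 [-0.1 -0.5  1.1] -0.8
36 38.0 [ 0.6 -0.6  0.1] -0.89
30 38.5 [ 0.3 -1.2  1.1] -0.99
24 38.9 [ 0.8 -0.4 -0.5] -1.08
18 39.3 [-0.3 -0.   0.3] -1.17
12 39.8 [-0.8 -0.3 -0. ] -1.26
```

View pics/s6.png

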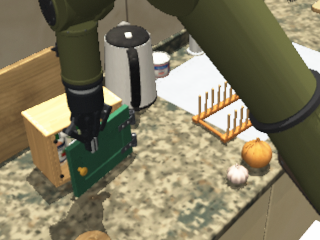

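The door is following the fingers and is nearly shut (crop (100,155)), with the forces light. Next I'll push gently past the catch.

Run:
```python
from push import *
F0=np.load("F0b.npy")
for d in (10,8.5,7,6,5,4,3,2,1,0,-.5,-1,-1.5,-2):
    go(d,.0185,v=.03); f=F(1)-F0; print(d,round(get_state()["time"],1),np.round(f,1),"push",round(-f[:2]@xc,1))
    if -f[:2]@xc>16: print("stop");break
ctrl.pause(.2); go(d+8,.02,v=.06)
go(5,.07,v=.12); e,_=pose(5,.07); ctrl.movel([*e,.26],max_speed=.2); ctrl.pause(.2)
for c in ("scene","side"):
    im,dp=vision.grab_frame(c); cl=cloud(c,dp); r=models.masks_of(c,"door")
    if r:
        k=cl[r[0]["mask"]&(dp>0)]; k=k[(k[:,2]>.04)&(k[:,2]<.165)].astype(np.float32)
        dd=cv2.fitLine(k[:,:2],cv2.DIST_HUBER,0,.01,.01).ravel(); u=dd[:2]; u=u*np.sign(u@(yc-xc)); print(c,r[0]["p"],len(k),"open deg",np.degrees(np.arctan2(-u@xc,u@yc)),np.percentile(k[:,2],98))
    if c=="scene": cv2.imwrite("pics/s7.png",cv2.resize(im[200:340,110:300],(800,590),interpolation=cv2.INTER_CUBIC))
print(get_state()["time"])
```

```text
10 40.2 [ 0.  -0.6  0.3] push -0.1
8.5 40.5 [-0.1 -0.5  0. ] push 0.0
7 40.8 [0.1 0.2 0.7] push -0.0
6 41.1 [-0.  -0.1  0.8] push -0.0
5 41.4 [ 0.4 -0.9 -0.4] push -0.5
4 41.6 [-0.2  1.1  0.3] push 0.4
3 41.9 [ 0.  -1.   0.8] push -0.2
2 42.2 [-0.5  0.2 -0.6] push 0.5
1 42.4 [ 1.3 -0.3  0.5] push -1.3
0 42.7 [-1.2  0.3  0.4] push 1.2
-0.5 43.0 [-5.2 -0.6  3.6] push 5.1
-1 43.2 [-11.    1.2   6.6] push 11.1
-1.5 43.5 [-15.2   0.2   9.2] push 15.1
-2 43.8 [-20.2   0.8  13.6] push 20.1
stop
scene 0.91 3524 open deg 0.3786829327951761 0.16279922
side 0.74 2021 open deg -0.04448137671678462 0.16291235
46.25
```

View pics/s7.png

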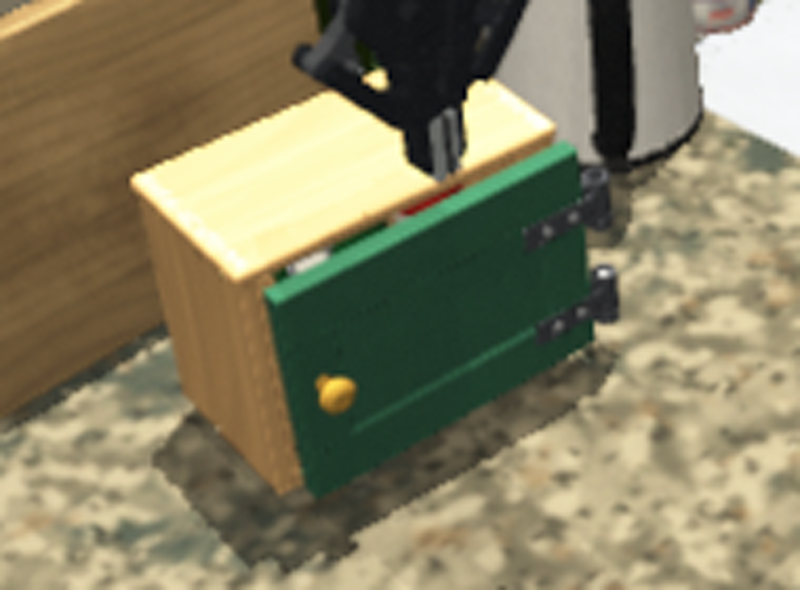

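The door looks shut, with knuckles home at (595,200) and (605,290). The push force rose smoothly with no snap, so I'll check that it's parallel to the cupboard's front edge before handing in.

Run:
```python
from push import *
for c in ("scene","side"):
    im,dp=vision.grab_frame(c); cl=cloud(c,dp); m=models.masks_of(c,"door")[0]["mask"]&(dp>0)
    m=cv2.erode(m.astype(np.uint8),np.ones((5,5)))>0; k=cl[m]; k=k[(k[:,2]>.03)&(k[:,2]<.155)]-[*P,0]
    X,Y=k[:,:2]@xc,k[:,:2]@yc; o=np.abs(X-np.median(X))<.008; f=np.polyfit(Y[o],X[o],1)
    print(c,"door outer: slope",f[0],"x at free edge(.208)",np.polyval(f,.208),"expect -.007 rel pin; at hinge",np.polyval(f,.02))
    t=cl[(cl[...,2]>.168)&(cl[...,2]<.177)&(np.abs(cl[...,0]-.7)<.1)&(cl[...,1]>-.06)&(cl[...,1]<.18)]-[*P,0]
    X,Y=t[:,:2]@xc,t[:,:2]@yc; pts=[]
    for y in np.arange(.03,.20,.01):
        w=X[abs(Y-y)<.005]
        if len(w)>4: pts.append((y,w.min()))
    pts=np.array(pts); g=np.polyfit(pts[:,0],pts[:,1],1); r=pts[:,1]-np.polyval(g,pts[:,0]); ok=abs(r)<.003; g=np.polyfit(*pts[ok].T,1)
    print("   front edge slope",g[0],"x at .208",np.polyval(g,.208),"(expect .012)",ok.sum())
```

```text
scene door outer: slope -0.007891125475678568 x at free edge(.208) -0.00451786027173533 expect -.007 rel pin; at hinge -0.003034328682307759
   front edge slope -0.014740392275777222 x at .208 0.008747658115573223 (expect .012) 17
side door outer: slope -0.0030156475029341043 x at free edge(.208) -0.008564832045428534 expect -.007 rel pin; at hinge -0.007997890314876922
   front edge slope -0.0072357602152981135 x at .208 0.006702812800308515 (expect .012) 17
```

```bash
python3 -c "
from station import ticket,get_state
print(get_state()['time'],ticket.close_job())"
```

```text
the job is handed in; nothing more can be done
46.45 None
```

The door is hung with both knuckles home and swung shut: it measured parallel to the cupboard's front within about 0.01 rad, though I felt no distinct snap at the catch. I handed the job in at 46.5 s, and no verdict came back.

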